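# Change the table sign at a trade-fair stand

### The arm

A 6-joint arm with a two-finger parallel gripper is mounted at the origin on the work surface. World frame = base frame: x ahead of the robot, y to its left, z up, the work surface at z = 0. Lengths are in m, angles in rad, forces in N, time in s.
With the tool pointing down it reaches from about 0.4 to 0.825 m from the base axis. Payload 7 kg.
Tool frame: the origin (TCP) lies on the centre line of the jaws, within the pads' length; the fingertips stand 22 mm ahead of it and the grasp point (between the pads) lies 3 mm ahead of it; z points along the fingers, y is the line along which they close (so a half turn about z gives the same grasp; the last joint's range is limited). The gripper opens to 88 mm and grips with 3 to 60 N. Pads are 19 mm wide; open, the fingers measure 130 mm over their backs; the gripper's body (78 mm by 193 mm) begins 47 mm behind the grasp point.
Start: joints at [1.451, 0.359, 0.012, 0, -1.224, -0.288], TCP at [0.268, 0.62, 0.21] pointing down, gripper open.
Joint ranges: [-3.07, 3.07], [-1.43, 2.12], [-1.02, 1.25], [-3.03, 1.67], [-3.05, -0], [-3.03, 3.03]. Speed limits (rad/s): [2.39, 2.39, 3.01, 3.14, 3.14, 3.14].

### API

Orientations are given as [roll, pitch, yaw] about the fixed x, y, z axes, in that order (R = Rz(yaw) Ry(pitch) Rx(roll)).
In Python, from station import arm gives the robot as it stands.
- The arm moves only by the tool arm_command, never from a script. Its argument "series" is one flat list of numbers, 7 for each row, row after row: the turn, a rotation vector about the tool's x, y, z each as a share of 90 degrees, from -1 to 1, then the shift along the tool's x, y, z each as a share of 0.1 m, from -1 to 1, then the opening, from 0 (shut) to 1 (fully open). A call has 1 to 8 rows; each row is the pose to reach, as a shift and turn from the pose commanded when the call began, along the tool's axes at that moment; what a row does not reach only later rows make up. A row lasts 1/8 s, in which the tool goes at most 62.5 mm and 10.7 degrees, less where a joint would pass 70% of its speed; a pose out of reach is approached as far as the arm can. A call with a number of a shift or a turn outside -1 to 1 is refused whole. A call with a gripper value outside its range is refused whole. The fingers move at their own pace and stop on an object; "force" is the grip in N (left out, the last holds). Time passes only in rows, so rows that repeat a pose let the fingers close. It gives the time, the measured TCP pose, the force, the opening and the grip force at its end, in the units of the state.
- arm.get_state(): the state, without advancing time (a new reading comes with each control period).
- arm.grab_frame(name): name is "scene" or "side" or "wrist"; returns the picture (384x512x3 uint8, blue, green, red); there is no depth.
- arm.camera_model(name): a dict with "fovy" (degrees; the focal length in pixels is half the picture's height over the tangent of half this angle, whatever the lens; pixels are square), "cx", "cy" (the principal point, pixels), "pose" (4x4, takes a point from camera to world coordinates). Camera axes: x right, y down, z forward; pixel columns grow to the right and rows downward; lengths in m; the calibration is good to about 2 mm. A picture is of the moment at which its call begins: read the wrist's pose just before it. camera_model takes no time and is no camera call; for the wrist camera it gives the pose at the moment of the call.
- arm.job_done(): hands the job in; it is judged then, once.
The state is a dict: "t": time; "q": joint angles; "qd": joint speeds; "joint_efforts": joint torques, N m; "eef_pos": TCP position; "ee_rot": TCP orientation; "force": force on the tool from outside, world axes, zero at the start; "moment": the same for the moment, N m; "width": finger opening in m; "gripper_force": force on a finger pad.
Only numpy, scipy, OpenCV 4.12 (cv2) and the standard library are available. Lean on these libraries where they do the work, as an engineer would, in place of code of your own. Each camera call takes 0.05 s, during which the arm holds its last target. There are 200 camera calls.

### The job

Change the sign on the stand's table: lift the sign that is in the slotted metal foot out and put it, bottom edge down, in the empty wooden file box; then take the taller of the two signs from the sloping rest and stand it upright in the foot, fully home in the slot (either face forward). Set both signs down rather than letting them drop, and leave the short sign and everything else on the table where it is.

Things in the scene. Friction and masses are not known exactly. Their poses are not given: they have to be found in the camera images.
- sign_old: Sign panel of stiff white foam board, a plain rectangle 10 thick x 70 wide x 110 tall, about 46 g, with a small print on one face. Origin: centre of its 70 x 10 bottom edge; x = thickness (towards the printed face), y = along its width, z = up along its height. It starts standing in the foot's slot, its top 80 above the foot.
- sign_new: Sign panel of stiff white foam board, a plain rectangle 10 thick x 70 wide x 140 tall, about 59 g, with a small print on one face. Origin: centre of its 70 x 10 bottom edge; x = thickness (towards the printed face), y = along its width, z = up along its height. It starts leaning on the sloping rest, 35 degrees from vertical, at one or other end of it; it is the taller of the two there.
- sign_short: Sign panel of stiff white foam board, a plain rectangle 10 thick x 70 wide x 90 tall, about 38 g, with a small print on one face. Origin: centre of its 70 x 10 bottom edge; x = thickness (towards the printed face), y = along its width, z = up along its height. It leans on the rest beside the tall sign, centres 100 apart; it stays there.
- foot: Sign foot: aluminium block 70 (x) x 115 (y) x 40 high, fixed to the table. Origin: centre of its underside, on the table. In its top is a slot 13 wide (along x) and 76 long (along y), with a small chamfer, 30 deep: its floor is 10 above the table.
- foot_slot (a point): Centre of the slot's mouth, at the top face of the foot; axes as the foot's; the slot's floor is at z = -30 from here.
- rest: Sloping wooden rest, fixed; base 130 (x) x 210 (y) x 8, origin: centre of its underside. Its back board leans 35 degrees from vertical, top towards its -x (the robot); signs on it face +x, on a ledge with a front lip 10 high, 4 clear of the sign. Bottom edge centres of the signs: (30, +50 or -50, 30) from the origin. The board reaches 64 up the slope: the tall sign stands out 76 above it.
- filebox: Open-topped plywood file box, empty, fixed to the table: 60 (x) x 120 (y) x 75 high outside, walls 6 and floor about 6 thick. Origin: centre of its underside.
- tin_gold: Loose bystander: gold tin, 100 across, 130 high. Origin: centre of underside.
- tin_cream: Loose bystander: cream tin, 100 across, 130 high. Origin: centre of underside.
- tin_white: Loose bystander: white tin, 120 across, 150 high. Origin: centre of underside.
- flask: Loose bystander: black flask, 68 across, 220 high. Origin: centre of underside.
- cup: Loose bystander: clear plastic cup, 74 across, 85 high, light. Origin: centre of underside.
- phone: Loose bystander: black phone lying flat, 72 x 150 x 9. Origin: centre of underside.
- pen: Loose bystander: black pen lying on the table, 10 thick, 145 long. Origin: underside, middle.
Things that resemble listed ones, but are neither listed nor needed, are in the scene too. What is shaped like the sign_new but purple or yellow is not meant.

How it is judged:
On the way, in this order (a step that is already met when the one before it is completed fails the run):
1. the old sign stands in the file box, bottom edge down, let go (x of sign_old in the frame of filebox between -0.03 and 0.03 m and y of sign_old in the frame of filebox between -0.06 and 0.06 m and z of sign_old in the frame of filebox below 0.025 m and angle between sign_old's own z axis and vertical below 0.7 rad and contact force between the fingers and sign_old below 0.1 N and linear speed of sign_old below 0.05 m/s), for 0.2 s.
2. the tall sign stands upright and fully home in the foot's slot (x of sign_new in the frame of foot_slot between -0.004 and 0.004 m and y of sign_new in the frame of foot_slot between -0.006 and 0.006 m and z of sign_new in the frame of foot_slot below -0.026 m and angle between sign_new's own z axis and vertical below 0.12 rad and angle between the x axis of sign_new and the x axis of foot, either way round below 0.12 rad), for 0.2 s.
At the end, for the whole second after the job is handed in: Tall sign in the slot: within 4 mm of its floor, centred to 4 mm across and 6 mm along, within 0.12 rad of upright and of the slot's line; old sign at rest in the file box, bottom edge on its floor, leaning under 0.7 rad; short sign moved under 15 mm, bystanders under 30 mm (all of step 2 and x of sign_old in the frame of filebox between -0.03 and 0.03 m and y of sign_old in the frame of filebox between -0.06 and 0.06 m and z of sign_old in the frame of filebox below 0.025 m and angle between sign_old's own z axis and vertical below 0.7 rad and linear speed of each of sign_old, sign_new below 0.02 m/s and distance of sign_short from where it was at the start of the episode below 0.015 m and distance of each of tin_gold, tin_cream, tin_white, flask, cup, phone, pen from where it was at the start of the episode below 0.03 m); the robot touches nothing.
It fails at once if a sign is dropped (falls free at over 0.7 m/s) ((contact force between the fingers and sign_old below 0.05 N and linear speed of sign_old above 0.7 m/s) or (contact force between the fingers and sign_new below 0.05 N and linear speed of sign_new above 0.7 m/s)).
It fails at once if the short sign is taken from its place (moved over 40 mm) (distance of sign_short from where it was at the start of the episode above 0.04 m).
It fails at once if a tin, the flask or the cup is knocked over (angle between any of tin_gold, tin_cream, tin_white, flask, cup's own z axis and vertical above 0.5 rad).
It also fails if it takes over 64 s, if anything falls off the work surface, if the arm or the gripper's body presses on something with over 40 N, if the wrist force passes 120 N, or if a joint passes its speed limit or range.

## Working session

There is one attempt and no reset: what is moved stays moved. The work goes in short steps, Python scripts to look and compute and a tool call to move; the robot and the scene stay as the last step left them, time stands still between calls to the robot, and variables do not carry over. Pictures are saved under pics/ and viewed, at most 10 in all, crops included, and the job is handed in when it is done.

Besides the shell and the picture viewer there is one more tool, called after ">>>" by a JSON object that holds its "op" and its "data". arm_command: Moves the arm, as the interface text tells. Its arguments: {"type":"object","properties":{"series":{"type":"array"},"force":{"type":"number"}},"required":["series"]}

```bash
ls; mkdir -p pics; python3 - <<'E'
from station import arm
import cv2,numpy as np
print(arm.get_state())
for n in ["scene","side","wrist"]:
    m=arm.camera_model(n); print(n,m)
    cv2.imwrite(f"pics/{n}0.png",arm.grab_frame(n))
E
```

```text
pics
{'t': 0.0, 'q': array([ 1.45108723e+00,  3.59364714e-01,  1.10571687e-02, -3.54465262e-04,
       -1.22411037e+00, -2.88051044e-01]), 'qd': array([ 0.00114015, -0.00093051, -0.00011455, -0.00099253,  0.00144681,
       -0.00135325]), 'joint_efforts': array([-7.89829355e-04, -5.82722139e+01,  2.93066561e+01,  6.99742377e+00,
        6.92790709e-03, -1.52407133e-04]), 'eef_pos': array([0.26752424, 0.6191516 , 0.20923554]), 'ee_rot': array([ 3.13994321e+00, -1.41219466e-04, -4.07880741e-01]), 'force': array([ 0.35450598, -0.30210718,  0.22134358]), 'moment': array([0.02105511, 0.01979183, 0.03228621]), 'gripper_force': 0.0, 'width': 0.08736477838186057}
scene {'fovy': 54.271575033037834, 'cx': 257.24278423429223, 'cy': 188.97173298208608, 'pose': array([[ 0.16259163,  0.55882279, -0.81319189,  1.69131368],
       [ 0.98659254, -0.1038624 ,  0.12588789, -0.12861984],
       [-0.01411103, -0.82275737, -0.56821756,  0.85984475],
       [ 0.        ,  0.        ,  0.        ,  1.        ]])}
side {'fovy': 42.45291900511036, 'cx': 251.04138512798116, 'cy': 185.93276912424568, 'pose': array([[ 0.88354661, -0.36294685,  0.29599827, -0.08723961],
       [-0.46833187, -0.68910093,  0.55299654, -1.01699376],
       [ 0.00326433, -0.62722364, -0.77883237,  1.57917377],
       [ 0.        ,  0.        ,  0.        ,  1.        ]])}
wrist {'fovy': 62.61791430350384, 'cx': 257.5828689168685, 'cy': 189.3555685181139, 'pose': array([[-0.39632651, -0.88409754, -0.247582  ,  0.33356058],
       [-0.91810766,  0.38220265,  0.10487831,  0.59094766],
       [ 0.00190385,  0.26887299, -0.96317376,  0.3837302 ],
       [ 0.        ,  0.        ,  0.        ,  1.        ]])}
```

View pics/scene0.png

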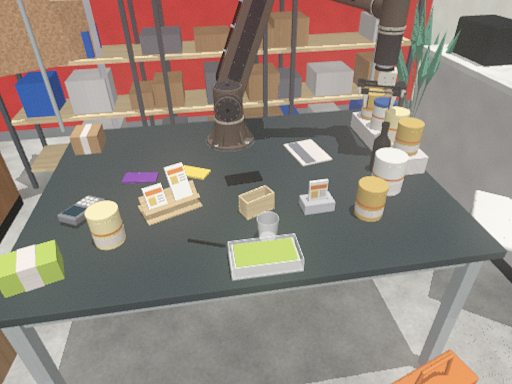

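View pics/side0.png

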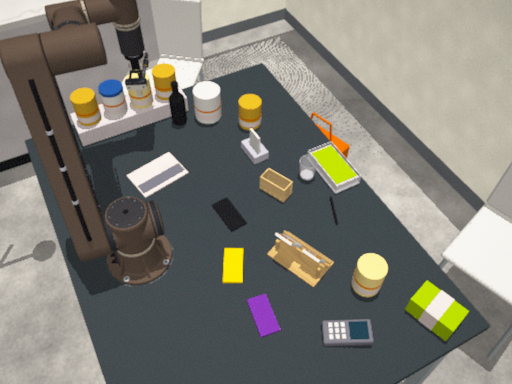

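View pics/wrist0.png

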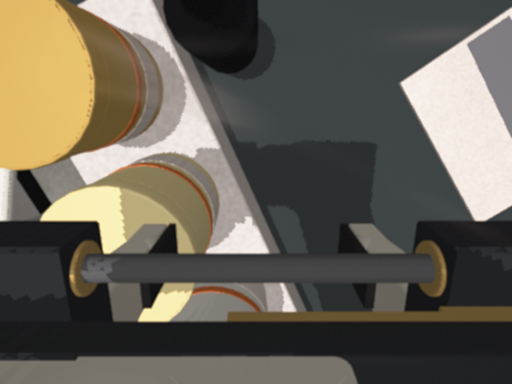

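The scene shows the foot with the old sign at scene (317,200) / side (255,148), the file box at scene (257,202) / side (276,185), and the rest at scene (170,202) / side (300,258), with the tall sign on its right in scene (178,180). The wrist view shows only tins so far.

```bash
cat > h.py <<'E'
import numpy as np,cv2
from scipy.spatial.transform import Rotation as R
from station import arm
def ray(n,uv,m=None):
    m=m or arm.camera_model(n); f=192/np.tan(np.radians(m["fovy"]/2)); P=np.array(m["pose"])
    d=P[:3,:3]@np.array([(uv[0]-m["cx"])/f,(uv[1]-m["cy"])/f,1.]); return P[:3,3],d/np.linalg.norm(d)
def plane(n,uv,z,m=None):
    o,d=ray(n,uv,m); return o+d*(z-o[2])/d[2]
def tri(*rays):
    A=sum(np.eye(3)-np.outer(d,d) for o,d in rays); b=sum((np.eye(3)-np.outer(d,d))@o for o,d in rays)
    p=np.linalg.solve(A,b); return p
def proj(m,p):
    f=192/np.tan(np.radians(m["fovy"]/2)); P=np.array(m["pose"]); c=P[:3,:3].T@(np.array(p)-P[:3,3])
    return np.array([m["cx"]+f*c[0]/c[2],m["cy"]+f*c[1]/c[2]])
def pose():
    s=arm.get_state(); return np.array(s["eef_pos"]),R.from_euler("xyz",s["ee_rot"]).as_matrix(),s
def rel(p,Rt):  # target pose -> units of a row
    p0,R0,_=pose(); rv=R.from_matrix(R0.T@Rt).as_rotvec()/(np.pi/2); return np.round(rv,4),np.round(R0.T@(np.array(p)-p0)/0.1,4)
E
python3 - <<'E'
from h import *
for k,a,b,z in [("box",(257,202),(276,185),.05),("foot",(317,203),(256,150),.03),("rest",(170,203),(300,258),.03)]:
    print(k,plane("scene",a,z),plane("side",b,z),tri(ray("scene",a),ray("side",b)))
s=cv2.imread("pics/scene0.png");d=cv2.imread("pics/side0.png")
cv2.imwrite("pics/c1.png",cv2.resize(s[155:225,130:340],None,fx=3.8,fy=3.8,interpolation=cv2.INTER_CUBIC))
cv2.imwrite("pics/c2.png",cv2.resize(d[120:290,235:345],None,fx=3.5,fy=3.5,interpolation=cv2.INTER_CUBIC))
E
```

```text
box [0.61409716 0.03643234 0.05      ] [0.58402416 0.02670261 0.05      ] [0.59162111 0.03932758 0.0326636 ]
foot [0.63367343 0.25695226 0.03      ] [0.61263696 0.24732821 0.03      ] [0.61880061 0.26079548 0.0168231 ]
rest [ 0.53497228 -0.27872575  0.03      ] [ 0.50146537 -0.29373831  0.03      ] [ 0.50863084 -0.28331587  0.01043649]
```

View pics/c1.png

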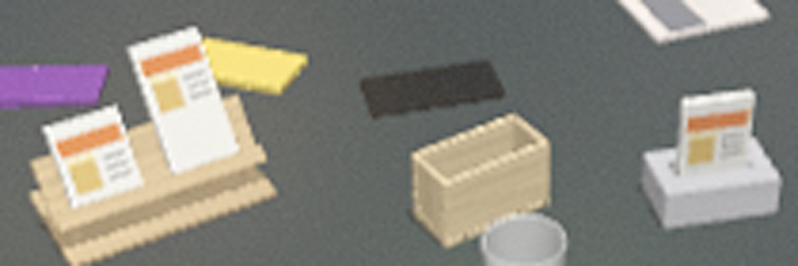

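View pics/c2.png

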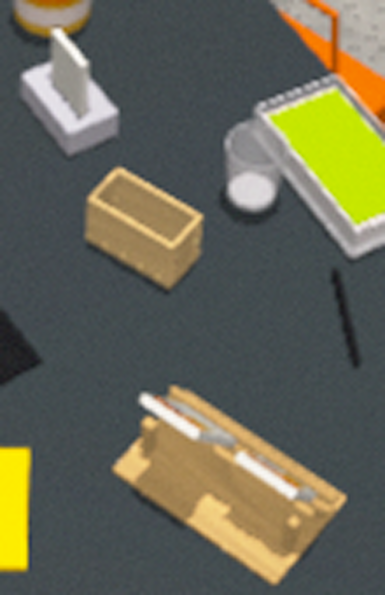

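```bash
python3 - <<'E'
from h import *
S=lambda x,y:(130+x/3.8-.4,155+y/3.8-.4)
D=lambda x,y:(235+x/3.5-.4,120+y/3.5-.4)
np.set_printoptions(precision=4,suppress=True)
print("box rim z=.075")
for p in [(413,155),(518,116),(550,148),(445,187)]: print(plane("scene",S(*p),.075))
for p in [(87,203),(121,168),(203,214),(168,250)]: print(" ",plane("side",D(*p),.075))
print("sign top z=.12")
for p in [(681,97),(754,90)]: print(plane("scene",S(*p),.12))
for p in [(53,30),(88,68)]: print(" ",plane("side",D(*p),.12))
print("foot top z=.04")
for p in [(645,152),(667,193),(778,180),(752,140)]: print(plane("scene",S(*p),.04))
for p in [(22,82),(50,60),(118,118),(70,140)]: print(" ",plane("side",D(*p),.04))
zt=.03+.14*np.cos(np.radians(35)); print("tall top",zt)
for p in [(128,43),(197,27)]: print(plane("scene",S(*p),zt))
for p in [(140,397),(200,438)]: print(" ",plane("side",D(*p),zt+.006))
print("rest base")
for p in [(68,265),(277,190)]: print(plane("scene",S(*p),.0))
E
```

```text
box rim z=.075
[ 0.5958 -0.0285  0.075 ]
[0.5491 0.0813 0.075 ]
[0.6082 0.1014 0.075 ]
[ 0.6513 -0.0057  0.075 ]
  [0.5338 0.0729 0.075 ]
  [0.5934 0.1008 0.075 ]
  [ 0.6417 -0.0021  0.075 ]
  [ 0.5808 -0.0284  0.075 ]
sign top z=.12
[0.6112 0.2262 0.12  ]
[0.6122 0.2975 0.12  ]
  [0.6078 0.2957 0.12  ]
  [0.6147 0.2208 0.12  ]
foot top z=.04
[0.5837 0.2026 0.04  ]
[0.6525 0.2061 0.04  ]
[0.6518 0.3161 0.04  ]
[0.5831 0.3127 0.04  ]
  [0.57   0.3054 0.04  ]
  [0.618  0.3228 0.04  ]
  [0.6451 0.1981 0.04  ]
  [0.577  0.1937 0.04  ]
tall top 0.14468128620045886
[ 0.4554 -0.2888  0.1447]
[ 0.4367 -0.2222  0.1447]
  [ 0.4299 -0.2247  0.1507]
  [ 0.4579 -0.2929  0.1507]
rest base
[ 0.6086 -0.3603 -0.    ]
[ 0.5262 -0.161   0.    ]
```

```bash
python3 - <<'E'
from h import *
np.set_printoptions(precision=3,suppress=True)
for k,p,z in [("flask top",(174,86),.22),("white",(207,90),.15),("gold",(250,102),.13),("cream",(371,262),.13),("cup",(306,166),.085)]: print(k,plane("side",p,z))
for y in (-90,):
  Rt=R.from_euler("xyz",[180,0,y],degrees=True).as_matrix()
  print(rel([.60,.32,.24],Rt), pose()[1])
E
```

```text
flask top [0.395 0.577 0.22 ]
white [0.538 0.567 0.15 ]
gold [0.68  0.429 0.13 ]
cream [ 0.666 -0.465  0.13 ]
cup [0.724 0.032 0.085]
(array([ 0.001, -0.001,  0.74 ]), array([ 4.239,  1.429, -0.303])) [[ 0.918 -0.397 -0.   ]
 [-0.397 -0.918 -0.001]
 [ 0.     0.001 -1.   ]]
```

>>> {"op": "arm_command", "data": {"series": [0, 0, 0.12, 0, 0, -0.5, 1, 0, 0, 0.24, 0.2, 0.3, -0.9, 1, 0, 0, 0.36, 0.5, 0.7, -0.9, 1, 0, 0, 0.48, 0.8, 1, -0.9, 1, 0, 0, 0.6, 1, 1, -0.9, 1, 0, 0, 0.74, 1, 1, -0.9, 1, 0, 0, 0.74, 1, 1, -0.9, 1]}}

```text
t: 1.02
eef_pos: [0.32, 0.4878, 0.3]
ee_rot: [3.141, -0.0, -1.571]
force: [0.4, -0.4, 0.2]
width: 0.0877
gripper_force: 0.0
```

>>> {"op": "arm_command", "data": {"series": [0, 0, 0, 0.3, -0.4, 0, 1, 0, 0, 0, 0.7, -0.7, 0, 1, 0, 0, 0, 1, -1, 0, 1]}}

```text
t: 1.4
eef_pos: [0.4204, 0.3872, 0.3001]
ee_rot: [3.141, -0.0, -1.566]
force: [0.1, 1.5, 0.2]
width: 0.0875
gripper_force: 0.0
```

>>> {"op": "arm_command", "data": {"series": [0, 0, 0, 0.3, -0.4, 0, 1, 0, 0, 0, 0.7, -0.7, 0, 1, 0, 0, 0, 0.9, -1, 0, 1]}}

```text
t: 1.78
eef_pos: [0.5207, 0.2968, 0.3003]
ee_rot: [-3.142, -0.0, -1.567]
force: [0.5, 0.3, -0.4]
width: 0.0877
gripper_force: 0.0
```

>>> {"op": "arm_command", "data": {"series": [0, 0, 0, 0, -0.5, 0.3, 1, 0, 0, 0, 0, -0.9, 0.6, 1, 0, 0, 0, 0, -0.9, 0.6, 1, 0, 0, 0, 0, -0.9, 0.6, 1]}}

```text
t: 2.28
eef_pos: [0.6099, 0.2985, 0.24]
ee_rot: [3.141, -0.001, -1.568]
force: [0.2, 0.3, 0.5]
width: 0.0874
gripper_force: 0.0
```

```bash
python3 - <<'E'
from h import *
np.set_printoptions(precision=4,suppress=True)
print(pose()[0],pose()[2]["qd"])
m=arm.camera_model("wrist"); im=arm.grab_frame("wrist"); cv2.imwrite("pics/w1.png",im); np.save("w1.npy",m,allow_pickle=True); print(m["pose"])
E
```

```text
[0.6099 0.2985 0.24  ] [ 0.0112 -0.0383  0.0048  0.0044 -0.0008 -0.01  ]
[[-1.     -0.0027 -0.0013  0.6096]
 [-0.0029  0.9634  0.268   0.2264]
 [ 0.0005  0.268  -0.9634  0.4145]
 [ 0.      0.      0.      1.    ]]
```

View pics/w1.png

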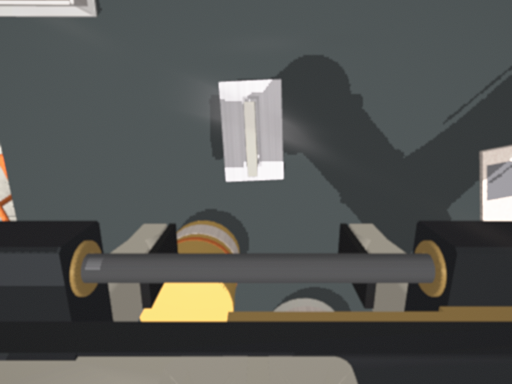

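The wrist view shows the foot as a light block, corners about (220,83), (280,80), (283,179), (226,181), with the old sign's top edge running from (250,98) to (252,177).

```bash
python3 - <<'E'
from h import *
np.set_printoptions(precision=4,suppress=True)
m=np.load("w1.npy",allow_pickle=True).item(); im=cv2.imread("pics/w1.png")
g=cv2.cvtColor(im,cv2.COLOR_BGR2GRAY)
mask=((g>95)*255).astype(np.uint8); mask[:60]=0; mask[200:]=0; mask[:,:195]=0; mask[:,320:]=0
c=max(cv2.findContours(mask,0,2)[0],key=cv2.contourArea); 
P=np.array([plane("wrist",p[0]+0.0,.04,m)[:2] for p in c])
print(cv2.contourArea(c), cv2.minAreaRect((P*1000).astype(np.float32)))
h=cv2.approxPolyDP(cv2.convexHull(c),4,True)[:,0]; print(h.tolist()); print(np.array([plane("wrist",p,.04,m)[:2] for p in h]))
for r in (90,105,120,135,150,165,172,178): print(r,g[r,216:288:2].tolist())
hsv=cv2.cvtColor(im,cv2.COLOR_BGR2HSV); print(im[135,252],im[135,232])
E
```

```text
6819.5 ((625.9185180664062, 261.40740966796875), (109.07317352294922, 118.64726257324219), 2.618849754333496)
[[280, 79], [290, 137], [284, 178], [226, 182], [195, 113], [199, 83]]
[[0.5843 0.2019]
 [0.5711 0.2665]
 [0.5769 0.3161]
 [0.6477 0.3213]
 [0.6815 0.2393]
 [0.6754 0.2065]]
90 [103, 137, 237, 241, 240, 243, 243, 245, 246, 247, 245, 243, 246, 247, 246, 249, 248, 248, 247, 248, 250, 249, 250, 248, 208, 182, 185, 185, 185, 185, 185, 185, 171, 77, 58, 59]
105 [94, 94, 134, 175, 172, 175, 175, 175, 178, 180, 179, 175, 175, 172, 195, 210, 210, 210, 212, 179, 167, 163, 181, 185, 183, 182, 182, 184, 184, 182, 183, 183, 175, 92, 63, 64]
120 [87, 89, 102, 166, 174, 172, 175, 174, 177, 179, 181, 177, 175, 176, 180, 209, 209, 210, 210, 196, 165, 165, 176, 182, 183, 180, 179, 181, 181, 178, 178, 177, 179, 130, 94, 90]
135 [62, 62, 63, 126, 182, 176, 180, 178, 179, 183, 183, 182, 177, 178, 176, 210, 217, 217, 218, 216, 174, 164, 170, 183, 184, 183, 180, 183, 181, 179, 179, 179, 180, 138, 98, 97]
150 [59, 59, 59, 70, 165, 180, 178, 179, 176, 182, 182, 183, 179, 176, 178, 201, 220, 219, 219, 220, 186, 167, 164, 182, 186, 186, 183, 183, 184, 185, 182, 184, 187, 146, 68, 67]
165 [86, 86, 87, 85, 124, 179, 174, 176, 174, 176, 180, 181, 178, 175, 242, 216, 217, 219, 219, 220, 205, 220, 231, 246, 249, 249, 249, 249, 249, 249, 248, 249, 250, 251, 90, 85]
172 [86, 87, 86, 84, 128, 245, 247, 247, 247, 247, 248, 248, 248, 247, 247, 245, 219, 219, 218, 219, 217, 246, 250, 249, 249, 249, 249, 249, 249, 249, 248, 249, 250, 250, 114, 85]
178 [87, 85, 86, 84, 101, 242, 249, 248, 248, 247, 249, 249, 249, 248, 247, 250, 248, 249, 248, 247, 249, 251, 252, 251, 251, 247, 249, 247, 246, 246, 244, 243, 245, 236, 109, 85]
[207 218 221] [180 177 182]
```

```bash
python3 - <<'E'
from h import *
np.set_printoptions(precision=4,suppress=True)
m=np.load("w1.npy",allow_pickle=True).item(); im=cv2.imread("pics/w1.png").astype(int)
g=im.mean(2)
def rect(mask,z):
    mask=(mask*255).astype(np.uint8); mask[:60]=0; mask[200:]=0; mask[:,:205]=0; mask[:,320:]=0
    c=max(cv2.findContours(mask,0,2)[0],key=cv2.contourArea)
    P=np.array([plane("wrist",p[0],z,m)[:2] for p in c]); r=cv2.minAreaRect((P*1000).astype(np.float32))
    print(cv2.boundingRect(c),r)
rect(g>150,.04)
rect((im[...,2]-im[...,0]>8)&(g>190)&(g<232),.12)
E
```

```text
(218, 79, 66, 103) ((615.9970703125, 260.9846496582031), (71.28800201416016, 116.65779876708984), 2.7697787284851074)
(244, 102, 14, 74) ((615.80517578125, 260.40966796875), (10.117091178894043, 67.79859161376953), 3.6724772453308105)
```

```bash
python3 - <<'E'
from h import *
Rt=R.from_euler("xyz",[180,0,-87.2],degrees=True).as_matrix()
print(rel([.616,.261,.112],Rt))
E
```

```text
(array([-0.0006,  0.0003, -0.0295]), array([ 0.3785, -0.0598,  1.2906]))
```

>>> {"op": "arm_command", "data": {"series": [0, 0, -0.03, 0.2, -0.06, 0.3, 1, 0, 0, -0.03, 0.38, -0.06, 0.7, 1, 0, 0, -0.03, 0.38, -0.06, 1, 1, 0, 0, -0.03, 0.38, -0.06, 1, 1], "force": 10}}

```text
t: 2.82
eef_pos: [0.6145, 0.2602, 0.1398]
ee_rot: [3.14, -0.001, -1.522]
force: [0.1, -0.3, 0.0]
width: 0.0879
gripper_force: 0.0
```

>>> {"op": "arm_command", "data": {"series": [0, 0, 0, 0, 0, 0.15, 1, 0, 0, 0, 0, 0, 0.29, 1, 0, 0, 0, 0, 0, 0.29, 1, 0, 0, 0, 0, 0, 0.29, 0, 0, 0, 0, 0, 0, 0.29, 0, 0, 0, 0, 0, 0, 0.29, 0, 0, 0, 0, 0, 0, 0.29, 0, 0, 0, 0, 0, 0, 0.29, 0]}}

```text
t: 3.82
eef_pos: [0.616, 0.2603, 0.1112]
ee_rot: [-3.142, 0.0, -1.523]
force: [1.1, 0.2, 0.2]
width: 0.0434
gripper_force: 0.0
```

>>> {"op": "arm_command", "data": {"series": [0, 0, 0, 0, 0, 0, 0, 0, 0, 0, 0, 0, 0, 0, 0, 0, 0, 0, 0, 0, 0, 0, 0, 0, 0, 0, 0, 0, 0, 0, 0, 0, 0, 0, 0, 0, 0, 0, 0, 0, 0, 0]}}

```text
t: 4.58
eef_pos: [0.616, 0.2603, 0.1112]
ee_rot: [-3.142, -0.0, -1.523]
force: [-0.5, 0.2, -0.1]
width: 0.0005
gripper_force: 0.0
```

```bash
python3 - <<'E'
from h import *
a=cv2.resize(arm.grab_frame("wrist"),(400,300)); s=arm.grab_frame("scene"); d=arm.grab_frame("side")
b=cv2.resize(s[120:240,240:400],(400,300)); c=cv2.resize(d[80:200,190:350],(400,300))
cv2.imwrite("pics/m2.png",np.vstack([np.hstack([a,b]),np.hstack([c,c*0])]))
E
```

```text
(no output)
```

View pics/m2.png

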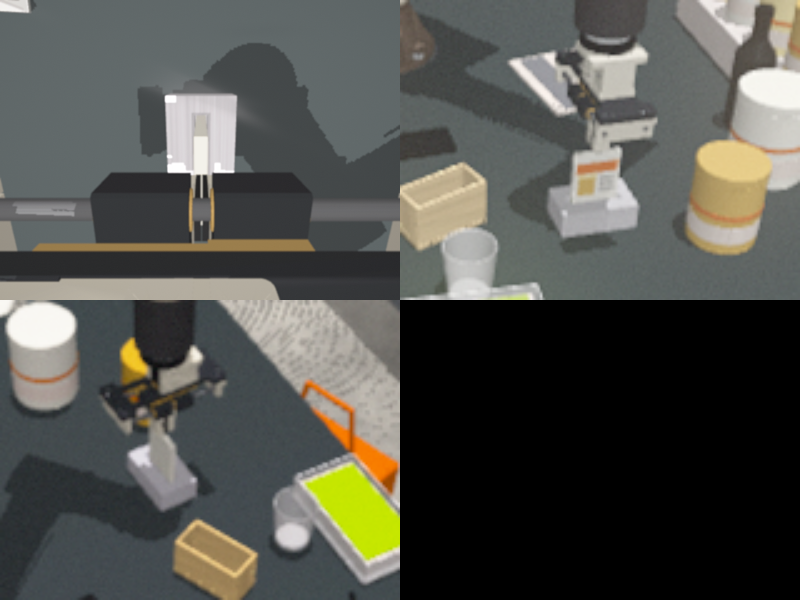

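The mosaic shows the closed fingers at or above the old sign's top, with the sign still upright in the foot. I'll check where the tips and sign really are.

```bash
python3 - <<'E'
from h import *
np.set_printoptions(precision=1,suppress=True)
p,Rm,s=pose(); tip=p+Rm[:,2]*.022
print(s["width"],s["force"])
for n in("wrist","scene","side"):
    m=arm.camera_model(n); q={k:proj(m,v) for k,v in dict(tcp=p,tip=tip,s0=[.616,.226,.12],s1=[.616,.296,.12],b0=[.616,.226,.04],b1=[.616,.296,.04]).items()}
    sc={"wrist":(0,0,400/512,0,0),"scene":(240,120,2.5,400,0),"side":(190,80,2.5,0,300)}[n]
    print(n,{k:np.round([(v[0]-sc[0])*sc[2]+sc[3],(v[1]-sc[1])*sc[2]+sc[4]]).tolist() for k,v in q.items()})
E
```

```text
0.00051395689660897 [ 0.7 -0.1 -0.4]
wrist {'tcp': [200.0, 178.0], 'tip': [201.0, 168.0], 's0': [203.0, 136.0], 's1': [198.0, 226.0], 'b0': [202.0, 118.0], 'b1': [199.0, 183.0]}
scene {'tcp': [595.0, 155.0], 'tip': [594.0, 167.0], 's0': [573.0, 152.0], 's1': [620.0, 147.0], 'b0': [569.0, 197.0], 'b1': [615.0, 192.0]}
side {'tcp': [164.0, 436.0], 'tip': [163.0, 445.0], 's0': [174.0, 445.0], 's1': [154.0, 419.0], 'b0': [173.0, 478.0], 'b1': [153.0, 452.0]}
```

```bash
python3 - <<'E'
from h import *
w=arm.grab_frame("wrist"); s=arm.grab_frame("scene"); d=arm.grab_frame("side")
cv2.imwrite("pics/w2.png",w)
f=lambda x:cv2.resize(x,(400,300),interpolation=cv2.INTER_CUBIC)
cv2.imwrite("pics/m3.png",np.vstack([np.hstack([f(w[130:280,160:360]),f(s[160:220,290:370])]),np.hstack([f(d[105:165,220:300]),f(w)])]))
E
```

```text
(no output)
```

View pics/m3.png

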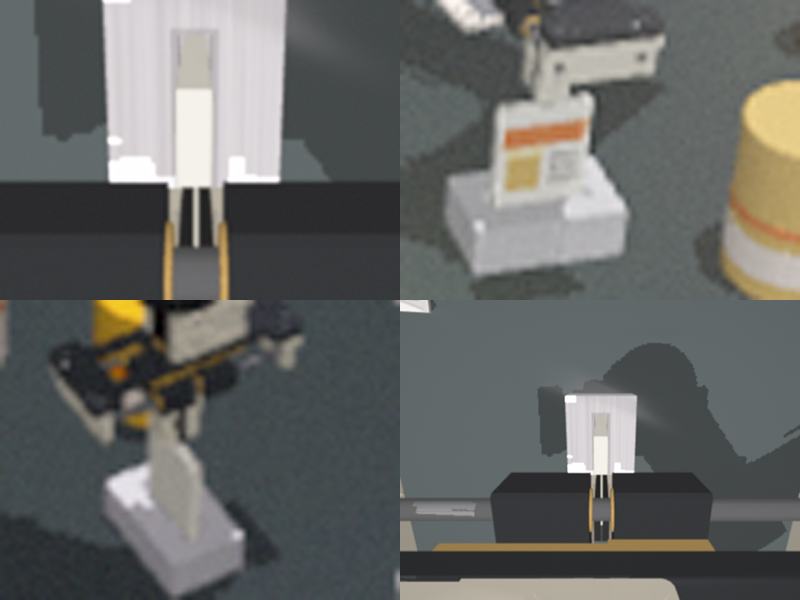

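```bash
python3 - <<'E'
from h import *
np.set_printoptions(precision=4,suppress=True)
print(tri(ray("scene",(322,179.6)),ray("side",(254.5,131.5))))
print("scene tip cands",[plane("scene",(322,179.6),z) for z in(.09,.12)],[plane("side",(254.5,131.5),z) for z in (.09,.12)])
print("wrist row 223 at z",[plane("wrist",(259,223),z) for z in (.12,.09)])
m=arm.camera_model("wrist"); p,Rm,s=pose(); print(p, m["pose"], Rm.T@(np.array(m["pose"])[:3,3]-p))
w=cv2.imread("pics/w2.png"); 
for r in (215,222,226,232,240,250): print(r,w[r,238:280:1].mean(1).astype(int).tolist())
E
```

```text
[0.6169 0.2722 0.119 ]
scene tip cands [array([0.573 , 0.2899, 0.09  ]), array([0.6166, 0.2736, 0.12  ])] [array([0.6306, 0.2956, 0.09  ]), array([0.6162, 0.2692, 0.12  ])]
wrist row 223 at z [array([0.6149, 0.2539, 0.12  ]), array([0.6142, 0.2658, 0.09  ])]
[0.616  0.2604 0.1112] [[-0.9988 -0.0463 -0.0131  0.6189]
 [-0.0481  0.9621  0.2683  0.1882]
 [ 0.0002  0.2686 -0.9632  0.2856]
 [ 0.      0.      0.      1.    ]] [ 0.0722  0.0006 -0.1744]
215 [218, 210, 208, 207, 208, 211, 213, 206, 193, 198, 222, 236, 240, 240, 240, 240, 240, 240, 240, 240, 240, 240, 240, 240, 241, 240, 234, 218, 196, 190, 199, 210, 216, 216, 216, 219, 240, 255, 255, 254, 254, 254]
222 [56, 56, 55, 52, 57, 112, 207, 250, 248, 238, 231, 233, 235, 232, 231, 232, 231, 231, 233, 238, 236, 232, 230, 231, 231, 229, 223, 208, 194, 192, 199, 211, 200, 149, 82, 51, 52, 57, 56, 57, 56, 55]
226 [42, 44, 43, 43, 40, 53, 104, 155, 173, 174, 173, 168, 140, 87, 43, 32, 29, 45, 113, 180, 185, 124, 55, 32, 29, 35, 70, 124, 162, 174, 176, 175, 160, 115, 61, 41, 42, 43, 41, 44, 43, 44]
232 [43, 43, 44, 42, 40, 54, 105, 156, 174, 175, 173, 156, 107, 55, 35, 36, 32, 47, 114, 182, 186, 125, 58, 35, 36, 34, 47, 98, 150, 172, 176, 175, 160, 113, 61, 44, 41, 43, 43, 43, 43, 43]
240 [43, 44, 42, 41, 47, 67, 103, 141, 160, 165, 156, 125, 77, 42, 36, 37, 33, 48, 115, 181, 186, 125, 57, 35, 36, 35, 37, 64, 112, 151, 164, 164, 149, 114, 76, 51, 42, 42, 43, 44, 42, 43]
250 [56, 55, 52, 58, 91, 129, 139, 128, 122, 140, 145, 104, 51, 36, 36, 35, 33, 47, 115, 182, 186, 125, 57, 34, 34, 36, 35, 44, 93, 141, 142, 124, 127, 140, 134, 99, 62, 51, 54, 55, 56, 55]
```

The closed fingertips triangulate to z≈0.119, right on the sign's top, so the real tips sit about 30 mm higher than the nominal tool geometry says. I'll open, go 30 mm deeper and close again.

>>> {"op": "arm_command", "data": {"series": [0, 0, 0, 0, 0, 0, 1, 0, 0, 0, 0, 0, 0, 1, 0, 0, 0, 0, 0, 0, 1, 0, 0, 0, 0, 0, 0, 1, 0, 0, 0, 0, 0, 0, 1, 0, 0, 0, 0, 0, 0, 1, 0, 0, 0, 0, 0, 0.15, 1, 0, 0, 0, 0, 0, 0.3, 1]}}

```text
t: 5.88
eef_pos: [0.6156, 0.2602, 0.0798]
ee_rot: [3.141, -0.0, -1.523]
force: [-0.5, 0.4, 0.3]
width: 0.0748
gripper_force: 0.0
```

>>> {"op": "arm_command", "data": {"series": [0, 0, 0, 0, 0, 0, 0, 0, 0, 0, 0, 0, 0, 0, 0, 0, 0, 0, 0, 0, 0, 0, 0, 0, 0, 0, 0, 0, 0, 0, 0, 0, 0, 0, 0, 0, 0, 0, 0, 0, 0, 0, 0, 0, 0, 0, 0, 0, 0, 0, 0, 0, 0, 0, 0, 0]}}

```text
t: 6.88
eef_pos: [0.616, 0.2604, 0.0812]
ee_rot: [-3.142, 0.0, -1.523]
force: [-0.7, 0.7, 0.4]
width: 0.0101
gripper_force: 10.0
```

>>> {"op": "arm_command", "data": {"series": [0, 0, 0, 0, 0, -0.2, 0, 0, 0, 0, 0, 0, -0.5, 0, 0, 0, 0, 0, 0, -0.9, 0, 0, 0, 0, 0.3, 0, -1, 0, 0, 0, 0, 0.7, 0, -1, 0, 0, 0, 0, 0.9, 0, -1, 0, 0, 0, 0, 0.9, 0, -1, 0, 0, 0, 0, 0.9, 0, -1, 0]}}

```text
t: 7.88
eef_pos: [0.6204, 0.1708, 0.181]
ee_rot: [3.141, 0.0, -1.523]
force: [0.8, 0.6, -1.3]
width: 0.01
gripper_force: 10.0
```

```bash
python3 - <<'E'
from h import *
np.set_printoptions(precision=4,suppress=True)
print(pose()[0],pose()[2]["width"],pose()[2]["gripper_force"])
m=arm.camera_model("wrist"); im=arm.grab_frame("wrist"); cv2.imwrite("pics/w3.png",im); np.save("w3.npy",m,allow_pickle=True)
hsv=cv2.cvtColor(im,cv2.COLOR_BGR2HSV)
mask=cv2.inRange(hsv,(10,50,60),(30,160,255)); mask[215:]=0
mask=cv2.morphologyEx(mask,cv2.MORPH_OPEN,np.ones((3,3)))
for c in cv2.findContours(mask,0,2)[0]:
    if cv2.contourArea(c)<300: continue
    P=np.array([plane("wrist",p[0],.075,m)[:2] for p in c])*1000
    print(cv2.contourArea(c),cv2.boundingRect(c),cv2.minAreaRect(P.astype(np.float32)))
print([proj(m,p).round() for p in ([.601,.037,.075],[.616,.26,.12])])
E
```

```text
[0.6204 0.1708 0.181 ] 0.009991655979949944 9.998505860567093
8319.5 (243, 0, 113, 110) ((586.1509399414062, 49.38245391845703), (74.55858612060547, 92.88813781738281), 24.614398956298828)
[array([289.,  23.]), array([257., 297.])]
```

>>> {"op": "arm_command", "data": {"series": [0, 0, -0.11, -0.1, 0, -0.4, 0, 0, 0, -0.22, -0.2, 0, -0.8, 0, 0, 0, -0.22, -0.2, 0, -0.8, 0, 0, 0, -0.22, -0.2, 0, -0.8, 0]}}

```text
t: 8.43
eef_pos: [0.6189, 0.1912, 0.2605]
ee_rot: [3.141, 0.0, -1.178]
force: [-0.2, 0.3, -1.4]
width: 0.01
gripper_force: 10.0
```

```bash
cat > box.py <<'E'
from h import *
np.set_printoptions(precision=4,suppress=True)
print(pose()[0],pose()[2]["width"],pose()[2]["gripper_force"])
m=arm.camera_model("wrist"); im=arm.grab_frame("wrist"); cv2.imwrite("pics/w4.png",im); np.save("w4.npy",m,allow_pickle=True)
hsv=cv2.cvtColor(im,cv2.COLOR_BGR2HSV)
mask=cv2.inRange(hsv,(10,50,60),(30,160,255)); mask[215:]=0
mask=cv2.morphologyEx(mask,cv2.MORPH_OPEN,np.ones((3,3)))
for c in cv2.findContours(mask,0,2)[0]:
    if cv2.contourArea(c)<300: continue
    P=np.array([plane("wrist",p[0],.075,m)[:2] for p in c])*1000
    print(cv2.contourArea(c),cv2.boundingRect(c),cv2.minAreaRect(P.astype(np.float32)))
    h=cv2.approxPolyDP(cv2.convexHull(c),3,True)[:,0]; print(h.tolist(),[plane("wrist",p,.075,m)[:2].round(4).tolist() for p in h])
E
python3 box.py
```

```text
[0.6189 0.1912 0.2605] 0.009964679867155496 9.998420476913452
6751.5 (297, 0, 80, 103) ((588.5779418945312, 47.414276123046875), (82.41429138183594, 99.8236083984375), 22.822731018066406)
[[366, 0], [376, 37], [361, 99], [299, 102], [298, 0]] [[0.5822, -0.0091], [0.5565, 0.0174], [0.542, 0.0788], [0.6035, 0.1077], [0.6459, 0.0174]]
```

View pics/w4.png

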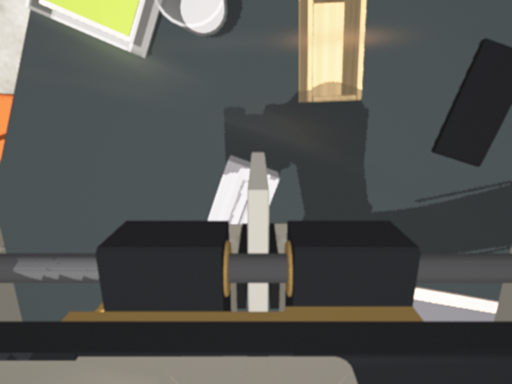

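The wrist view shows the box at upper right with its near rim from (299,102) to (361,99), and the sign held straight in the fingers. That edge plus the scene corners put the box centre at about (0.598, 0.0375), yaw about 23.5°.

```bash
python3 - <<'E'
from h import *
Rt=R.from_euler("xyz",[180,0,-66.5],degrees=True).as_matrix()
print(rel([.598,.0375,.18],Rt))
E
```

```text
(array([ 0.0011,  0.0001, -0.011 ]), array([1.3369, 0.7767, 0.8009]))
```

>>> {"op": "arm_command", "data": {"series": [0, 0, -0.011, 0.35, 0.3, 0, 0, 0, 0, -0.011, 0.7, 0.6, 0, 0, 0, 0, -0.011, 1, 0.78, 0, 0, 0, 0, -0.011, 1, 0.78, 0, 0]}}

```text
t: 8.98
eef_pos: [0.5846, 0.066, 0.2604]
ee_rot: [3.14, 0.0, -1.163]
force: [0.1, 0.5, -1.0]
width: 0.0097
gripper_force: 10.0
```

>>> {"op": "arm_command", "data": {"series": [0, 0, 0, 0.34, 0, 0.2, 0, 0, 0, 0, 0.34, 0, 0.6, 0, 0, 0, 0, 0.34, 0, 0.8, 0, 0, 0, 0, 0.34, 0, 0.8, 0, 0, 0, 0, 0.34, 0, 0.8, 0]}}

```text
t: 9.6
eef_pos: [0.5998, 0.0374, 0.1817]
ee_rot: [-3.141, -0.0, -1.16]
force: [-0.2, 1.3, -0.7]
width: 0.0096
gripper_force: 10.0
```

```bash
python3 - <<'E'
from h import *
np.set_printoptions(precision=4,suppress=True)
print(pose()[0],pose()[2]["ee_rot"],pose()[2]["force"])
for n in("scene","side"):
    im=arm.grab_frame(n); cv2.imwrite(f"pics/{n}5.png",im)
s=cv2.imread("pics/scene5.png")[150:225,225:325]; d=cv2.imread("pics/side5.png")[135:210,235:335]
f=lambda x:cv2.resize(x,(400,300),interpolation=cv2.INTER_CUBIC)
cv2.imwrite("pics/m5.png",np.hstack([f(s),f(d)]))
E
```

```text
[0.5998 0.0374 0.1817] [-3.1411 -0.0004 -1.1598] [-0.2104  1.307  -0.7185]
```

View pics/m5.png

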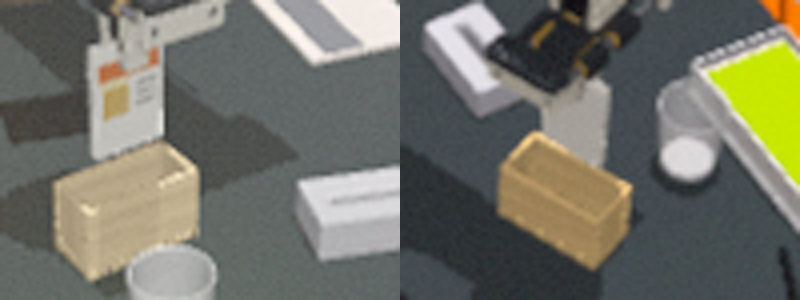

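The picture shows the sign hanging just above the box in both views (bottom corners scene ≈ (248,190), (266,185)). I'll check the alignment numerically.

```bash
python3 - <<'E'
from h import *
np.set_printoptions(precision=4,suppress=True)
C=lambda x,y:(225+x/4-.4,150+y/4-.4)
D=lambda x,y:(235+(x-400)/4-.4,135+y/4-.4)
for p in [(92,160),(163,140)]: print("sign",plane("scene",C(*p),.111))
a=[plane("scene",C(*p),.075) for p in [(55,183),(165,142),(199,173),(92,220)]]; print(np.array(a),np.mean(a,0))
b=[plane("side",D(*p),.075) for p in [(498,175),(535,132),(634,183),(595,226)]]; print(np.array(b),np.mean(b,0))
E
```

```text
sign [0.6173 0.0034 0.111 ]
sign [0.5978 0.0703 0.111 ]
[[ 0.5956 -0.0283  0.075 ]
 [ 0.5488  0.0811  0.075 ]
 [ 0.6039  0.1023  0.075 ]
 [ 0.6564 -0.0033  0.075 ]] [0.6012 0.038  0.075 ]
[[ 0.5307  0.0702  0.075 ]
 [ 0.5905  0.1023  0.075 ]
 [ 0.6444 -0.0013  0.075 ]
 [ 0.5832 -0.03    0.075 ]] [0.5872 0.0353 0.075 ]
```

>>> {"op": "arm_command", "data": {"series": [0, 0, 0, 0, 0, 0.3, 0, 0, 0, 0, 0, 0, 0.6, 0, 0, 0, 0, 0, 0, 0.85, 0, 0, 0, 0, 0, 0, 0.98, 0, 0, 0, 0, 0, 0, 0.98, 0, 0, 0, 0, 0, 0, 0.98, 0]}}

```text
t: 10.45
eef_pos: [0.6001, 0.0372, 0.0845]
ee_rot: [-3.14, -0.0, -1.16]
force: [0.9, 0.4, -1.0]
width: 0.0095
gripper_force: 10.0
```

>>> {"op": "arm_command", "data": {"series": [0, 0, 0, 0, 0, 0.04, 0, 0, 0, 0, 0, 0, 0.07, 0, 0, 0, 0, 0, 0, 0.07, 0, 0, 0, 0, 0, 0, 0.07, 0]}}

```text
t: 10.95
eef_pos: [0.5998, 0.0371, 0.0767]
ee_rot: [-3.14, -0.0, -1.16]
force: [0.2, 0.2, 3.9]
width: 0.0103
gripper_force: 10.0
```

>>> {"op": "arm_command", "data": {"series": [0, 0, 0, 0, 0, -0.01, 0.3, 0, 0, 0, 0, 0, -0.01, 0.3, 0, 0, 0, 0, 0, -0.01, 0.5, 0, 0, 0, 0, 0, -0.01, 1, 0, 0, 0, 0, 0, -0.01, 1, 0, 0, 0, 0, 0, -0.01, 1, 0, 0, 0, 0, 0, -0.01, 1, 0, 0, 0, 0, 0, -0.01, 1]}}

```text
t: 11.95
eef_pos: [0.5992, 0.037, 0.0772]
ee_rot: [-3.142, -0.0, -1.16]
force: [-0.1, -0.8, -0.7]
width: 0.0806
gripper_force: 0.0
```

>>> {"op": "arm_command", "data": {"series": [0, 0, 0, 0, 0, -0.2, 1, 0, 0, 0, 0, 0, -0.6, 1, 0, 0, 0, 0, 0, -1, 1, 0, 0, 0, 0, 0, -1, 1]}}

```text
t: 12.45
eef_pos: [0.6013, 0.0375, 0.181]
ee_rot: [-3.135, -0.001, -1.16]
force: [0.0, 0.9, -1.0]
width: 0.0875
gripper_force: 0.0
```

```bash
python3 - <<'E'
from h import *
np.set_printoptions(precision=4,suppress=True)
im=arm.grab_frame("scene"); cv2.imwrite("pics/scene6.png",im)
g=im.min(2); m=cv2.inRange(im,(150,150,150),(255,255,255)); m[:150]=0;m[225:]=0;m[:,:225]=0;m[:,290:]=0
for c in cv2.findContours(m,0,2)[0]:
    if cv2.contourArea(c)>15: print(cv2.boundingRect(c),cv2.approxPolyDP(cv2.convexHull(c),2,True)[:,0].tolist())
print("expected upright corners",[proj(arm.camera_model("scene"),p).round(1).tolist() for p in ([.620,.006,.116],[.592,.070,.116])])
P=[]
Rm=R.from_euler("xyz",[180,0,-68],degrees=True)
print(pose()[0])
E
```

```text
(257, 211, 22, 14) [[278, 216], [277, 224], [258, 224], [257, 215], [263, 211], [271, 211]]
(248, 182, 26, 20) [[273, 192], [248, 200], [248, 187], [261, 182]]
(260, 150, 22, 23) [[281, 150], [268, 170], [263, 172], [260, 154]]
expected upright corners [[248.4, 188.8], [265.0, 182.6]]
[0.6    0.0373 0.1788]
```

>>> {"op": "arm_command", "data": {"series": [0, 0, 0, 0.2, 0.3, -0.5, 1, 0, 0, 0, 0.5, 0.65, -1, 1, 0, 0, 0, 0.9, 1, -1, 1]}}

```text
t: 12.88
eef_pos: [0.5443, -0.0859, 0.28]
ee_rot: [-3.137, -0.002, -1.158]
force: [2.0, -0.6, -0.6]
width: 0.0873
gripper_force: 0.0
```

>>> {"op": "arm_command", "data": {"series": [0, 0, -0.02, 0.4, 0.5, 0, 1, 0, 0, -0.02, 0.8, 1, 0, 1, 0, 0, -0.02, 0.8, 1, 0, 1]}}

```text
t: 13.25
eef_pos: [0.4812, -0.2014, 0.2764]
ee_rot: [3.14, 0.001, -1.133]
force: [0.6, -0.1, -0.3]
width: 0.0879
gripper_force: 0.0
```

>>> {"op": "arm_command", "data": {"series": [0, 0, 0, 0, 0.45, 0, 1, 0, 0, 0, 0, 0.45, 0, 1, 0, 0, 0, 0, 0.45, 0, 1, 0, 0, 0, 0, 0.45, 0, 1]}}

```text
t: 13.75
eef_pos: [0.4436, -0.2174, 0.2767]
ee_rot: [3.141, 0.0, -1.128]
force: [-0.5, -0.3, -0.3]
width: 0.0875
gripper_force: 0.0
```

```bash
python3 - <<'E'
from h import *
np.set_printoptions(precision=4,suppress=True)
print(pose()[0],pose()[2]["ee_rot"])
m=arm.camera_model("wrist"); im=arm.grab_frame("wrist"); cv2.imwrite("pics/w7.png",im); np.save("w7.npy",m,allow_pickle=True)
print("exp top",proj(m,[.445,-.256,.145]))
hsv=cv2.cvtColor(im,cv2.COLOR_BGR2HSV)
for nm,mask in (("white",cv2.inRange(hsv,(0,0,170),(180,40,255))),("wood",cv2.inRange(hsv,(8,50,60),(30,180,255)))):
    mask[218:]=0
    for c in cv2.findContours(mask,0,2)[0]:
        if cv2.contourArea(c)<120: continue
        print(nm,cv2.contourArea(c),cv2.boundingRect(c),cv2.approxPolyDP(cv2.convexHull(c),3,True)[:,0].tolist())
E
```

```text
[ 0.4436 -0.2174  0.2767] [ 3.141   0.0004 -1.1279]
exp top [272.8481 140.5424]
white 4345.0 (202, 99, 72, 76) [[203, 99], [273, 102], [268, 173], [202, 152]]
white 1939.0 (202, 0, 48, 73) [[249, 0], [246, 69], [203, 72], [203, 10], [225, 0]]
wood 3172.0 (297, 152, 104, 66) [[297, 217], [326, 152], [376, 167], [394, 186], [400, 203], [384, 217]]
wood 1071.0 (227, 105, 30, 63) [[228, 107], [256, 105], [253, 167], [244, 164], [227, 130]]
wood 958.0 (208, 1, 26, 67) [[233, 1], [231, 66], [224, 67], [208, 39], [208, 15]]
wood 8567.5 (180, 0, 105, 178) [[283, 3], [273, 166], [231, 177], [182, 162], [180, 0]]
```

```bash
python3 - <<'E'
from h import *
np.set_printoptions(precision=4,suppress=True)
m=np.load("w7.npy",allow_pickle=True).item(); im=cv2.imread("pics/w7.png")
g=im.mean(2).astype(int)
for r in (104,120,135,150,165,170): print(r,[tuple(im[r,c]) for c in range(258,280,3)] if r==135 else "",g[r,250:284].tolist())
for c in (264,269): print(c,"rows 92-112",g[92:112,c].tolist(),"160-182",g[160:182,c].tolist())
a,b=[plane("wrist",p,.1418,m) for p in ((273.5,101.5),(268.5,173.5))]; d=b-a; print(a,b,np.linalg.norm(d),np.degrees(np.arctan2(-d[0],d[1])),(a+b)/2)
E
```

```text
104  [212, 213, 214, 215, 216, 218, 221, 226, 228, 229, 228, 229, 229, 229, 229, 238, 248, 247, 243, 242, 242, 242, 243, 235, 190, 151, 132, 101, 71, 62, 63, 63, 67, 76]
120  [151, 144, 134, 126, 126, 134, 153, 167, 172, 171, 170, 169, 170, 169, 174, 184, 184, 182, 181, 180, 180, 180, 172, 156, 147, 136, 114, 96, 93, 93, 92, 92, 90, 88]
135 [(np.uint8(164), np.uint8(173), np.uint8(179)), (np.uint8(161), np.uint8(170), np.uint8(177)), (np.uint8(176), np.uint8(186), np.uint8(193)), (np.uint8(175), np.uint8(186), np.uint8(192)), (np.uint8(171), np.uint8(182), np.uint8(189)), (np.uint8(119), np.uint8(149), np.uint8(173)), (np.uint8(83), np.uint8(92), np.uint8(101)), (np.uint8(81), np.uint8(88), np.uint8(95))] [107, 107, 106, 107, 113, 138, 162, 170, 172, 171, 171, 169, 170, 175, 185, 187, 185, 184, 182, 181, 180, 174, 158, 147, 133, 110, 92, 88, 89, 88, 87, 87, 86, 86]
150  [99, 98, 96, 102, 128, 160, 172, 172, 172, 171, 172, 172, 175, 184, 189, 190, 189, 188, 188, 187, 181, 164, 148, 130, 96, 66, 56, 59, 57, 58, 58, 58, 59, 59]
165  [101, 96, 97, 118, 150, 168, 172, 173, 172, 173, 171, 174, 179, 188, 191, 189, 190, 189, 189, 184, 166, 147, 128, 95, 63, 55, 54, 54, 55, 54, 55, 55, 55, 55]
170  [133, 148, 157, 163, 170, 173, 172, 172, 174, 172, 172, 177, 188, 192, 190, 189, 189, 190, 190, 176, 124, 69, 52, 53, 55, 55, 54, 55, 55, 54, 54, 56, 55, 55]
264 rows 92-112 [214, 213, 204, 179, 154, 149, 149, 148, 153, 182, 220, 230, 229, 228, 228, 227, 227, 226, 225, 224] 160-182 [193, 193, 193, 193, 192, 191, 191, 190, 190, 190, 190, 190, 192, 187, 160, 104, 57, 53, 54, 55, 54, 55]
269 rows 92-112 [208, 207, 197, 173, 150, 143, 143, 143, 150, 193, 235, 243, 242, 242, 241, 240, 240, 239, 238, 237] 160-182 [188, 187, 186, 184, 184, 184, 181, 176, 174, 174, 176, 180, 178, 160, 110, 64, 53, 54, 54, 54, 55, 54]
[ 0.4603 -0.2889  0.1418] [ 0.4341 -0.2243  0.1418] 0.0697076189342108 22.04655052061822 [ 0.4472 -0.2566  0.1418]
```

```bash
cat > g.py <<'E'
from h import *
np.set_printoptions(precision=4,suppress=True)
psi,t=np.radians(22.05),np.radians(35)
rx=np.array([np.cos(psi),np.sin(psi),0]); ry=np.array([-np.sin(psi),np.cos(psi),0]); ez=np.array([0,0,1.])
sx=np.cos(t)*rx+np.sin(t)*ez; sz=-np.sin(t)*rx+np.cos(t)*ez
T=np.array([.4472,-.2566,.1418])+.005*sx
Rt=np.column_stack([-ry,-sx,-sz]); G=T-.039*sz
E
python3 - <<'E'
from g import *
print("det",np.linalg.det(Rt),"G",G)
for k in (.1,.08,.06,0): print(k,G+k*sz,rel(G+k*sz,Rt))
E
```

```text
det 1.0 G [ 0.4717 -0.2467  0.1127]
0.1 [ 0.4186 -0.2682  0.1946] (array([0.3891, 0.0115, 0.0358]), array([0.3517, 0.4438, 0.821 ]))
0.08 [ 0.4292 -0.2639  0.1783] (array([0.3891, 0.0115, 0.0358]), array([0.3584, 0.3292, 0.9847]))
0.06 [ 0.4398 -0.2596  0.1619] (array([0.3891, 0.0115, 0.0358]), array([0.3652, 0.2146, 1.1485]))
0 [ 0.4717 -0.2467  0.1127] (array([0.3891, 0.0115, 0.0358]), array([ 0.3853, -0.1292,  1.6398]))
```

>>> {"op": "arm_command", "data": {"series": [0.1, 0.003, 0.009, 0.09, 0.2, 0, 1, 0.2, 0.006, 0.018, 0.18, 0.44, 0, 1, 0.3, 0.009, 0.027, 0.27, 0.44, 0.2, 1, 0.389, 0.0115, 0.036, 0.352, 0.444, 0.5, 1, 0.389, 0.0115, 0.036, 0.352, 0.444, 0.82, 1, 0.389, 0.0115, 0.036, 0.352, 0.444, 0.82, 1, 0.389, 0.0115, 0.036, 0.352, 0.444, 0.82, 1]}}

```text
t: 14.68
eef_pos: [0.4188, -0.2689, 0.1962]
ee_rot: [-2.531, -0.001, -1.186]
force: [-0.0, -0.3, 1.0]
width: 0.0873
gripper_force: 0.0
```

```bash
python3 - <<'E'
from g import *
p,_,s=pose(); print(p,s["q"],rel(G+.1*sz,Rt))
m=arm.camera_model("wrist"); im=arm.grab_frame("wrist"); cv2.imwrite("pics/w8.png",im); np.save("w8.npy",m,allow_pickle=True)
for k in (T+.005*sx-.035*ry,T+.005*sx+.035*ry,T-.005*sx-.035*ry,T-.005*sx+.035*ry): print("exp",proj(m,k))
g=im.mean(2).astype(int)
u,v=proj(m,T-.025*ry).round().astype(int); print(u,v,g[v,u-40:u+40:2].tolist())
mask=cv2.inRange(cv2.cvtColor(im,cv2.COLOR_BGR2HSV),(0,0,150),(180,40,255)); mask[218:]=0
for c in cv2.findContours(mask,0,2)[0]:
    if cv2.contourArea(c)>150: print(cv2.boundingRect(c),cv2.approxPolyDP(cv2.convexHull(c),3,True)[:,0].tolist())
E
```

```text
[ 0.4188 -0.2689  0.1962] [-0.6561 -0.0088 -0.3923 -0.6498 -0.9569  1.3631] (array([-0.0001, -0.0005,  0.0006]), array([-0.0072,  0.0083,  0.0134]))
exp [251.4201 153.1349]
exp [251.7556 238.5364]
exp [264.6582 153.152 ]
exp [264.0276 238.5505]
258 166 [72, 72, 73, 72, 71, 72, 72, 71, 72, 71, 71, 71, 71, 71, 131, 178, 173, 175, 242, 245, 243, 243, 243, 241, 169, 147, 138, 131, 135, 131, 131, 134, 133, 132, 132, 134, 134, 134, 134, 137]
(253, 140, 13, 78) [[255, 140], [265, 153], [265, 217], [253, 217]]
(253, 23, 12, 88) [[262, 23], [264, 109], [254, 110], [253, 24]]
(0, 0, 130, 218) [[96, 0], [129, 155], [121, 217], [0, 217], [0, 0]]
```

>>> {"op": "arm_command", "data": {"series": [0, 0, 0, -0.007, 0.01, 0.3, 1, 0, 0, 0, -0.007, 0.01, 0.6, 1, 0, 0, 0, -0.007, 0.01, 0.85, 1, 0, 0, 0, -0.007, 0.01, 1, 1, 0, 0, 0, -0.007, 0.01, 1, 1, 0, 0, 0, -0.007, 0.01, 1, 0, 0, 0, 0, -0.007, 0.01, 1, 0, 0, 0, 0, -0.007, 0.01, 1, 0]}}

```text
t: 15.72
eef_pos: [0.4701, -0.2473, 0.1134]
ee_rot: [-2.53, -0.001, -1.188]
force: [-0.7, 0.2, 0.5]
width: 0.0628
gripper_force: 0.0
```

>>> {"op": "arm_command", "data": {"series": [0, 0, 0, 0, 0, 0, 0, 0, 0, 0, 0, 0, 0, 0, 0, 0, 0, 0, 0, 0, 0, 0, 0, 0, 0, 0, 0, 0, 0, 0, 0, 0, 0, 0, 0, 0, 0, 0, 0, 0, 0, 0]}}

```text
t: 16.48
eef_pos: [0.4704, -0.2469, 0.1129]
ee_rot: [-2.53, -0.0, -1.187]
force: [0.3, 0.0, -0.5]
width: 0.0101
gripper_force: 10.0
```

```bash
python3 - <<'E'
from g import *
p,_,s=pose(); print(p,s["width"],s["gripper_force"],s["force"],"T in tool",_.T@(T-p)," sign x in tool",_.T@sx)
E
```

```text
[ 0.4704 -0.2469  0.1129] 0.010079934545561883 9.982772469520569 [ 0.2951  0.0338 -0.4903] T in tool [ 0.0003 -0.001  -0.0381]  sign x in tool [-0.0009 -1.      0.0009]
```

>>> {"op": "arm_command", "data": {"series": [0, 0, 0, 0, 0, -0.1, 0, 0, 0, 0, 0, 0, -0.3, 0, 0, 0, 0, 0, 0, -0.6, 0, 0, 0, 0, 0, 0, -0.9, 0, 0, 0, 0, 0, 0, -1, 0, 0, 0, 0, 0, 0, -1, 0]}}

```text
t: 17.23
eef_pos: [0.4165, -0.2688, 0.1953]
ee_rot: [-2.53, -0.002, -1.188]
force: [-0.2, 1.0, -1.4]
width: 0.0099
gripper_force: 10.0
```

>>> {"op": "arm_command", "data": {"series": [0, 0, 0, 0, -0.29, -0.41, 0, -0.1, 0, 0, 0, -0.57, -0.82, 0, -0.2, 0, 0, 0, -0.57, -0.82, 0, -0.3, 0, 0, 0, -0.57, -0.82, 0, -0.389, 0, 0, 0, -0.57, -0.82, 0, -0.389, 0, 0, 0, -0.57, -0.82, 0, -0.389, 0, 0, 0, -0.57, -0.82, 0]}}

```text
t: 18.1
eef_pos: [0.4166, -0.2679, 0.2932]
ee_rot: [3.141, 0.002, -1.186]
force: [-1.1, -0.0, -0.2]
width: 0.0102
gripper_force: 10.0
```

```bash
cat > f.py <<'E'
from h import *
Rf=R.from_euler("xyz",[180,0,-87.25],degrees=True).as_matrix()
p,R0,s=pose(); print(p,s["ee_rot"],s["width"],s["gripper_force"])
for z in (.295,.20,.15,.111): print(z,rel([.616,.2608,z],Rf))
E
python3 f.py
```

```text
[ 0.41664281 -0.26785596  0.29315402] [ 3.14148801e+00  1.60013658e-03 -1.18621781e+00] 0.010185455082769003 9.999834448099136
0.295 (array([2.000e-04, 1.000e-03, 2.143e-01]), array([-4.1525, -3.8313, -0.0122]))
0.2 (array([2.000e-04, 1.000e-03, 2.143e-01]), array([-4.151 , -3.8314,  0.9378]))
0.15 (array([2.000e-04, 1.000e-03, 2.143e-01]), array([-4.1502, -3.8315,  1.4378]))
0.111 (array([2.000e-04, 1.000e-03, 2.143e-01]), array([-4.1496, -3.8315,  1.8278]))
```

>>> {"op": "arm_command", "data": {"series": [0, 0, 0, -0.25, -0.23, 0, 0, 0, 0, 0, -0.5, -0.47, 0, 0, 0, 0, 0, -0.75, -0.7, 0, 0, 0, 0, 0, -1, -0.95, 0, 0]}}

```text
t: 18.6
eef_pos: [0.4668, -0.1399, 0.2947]
ee_rot: [-3.139, 0.0, -1.189]
force: [0.2, -0.6, -0.7]
width: 0.0092
gripper_force: 10.0
```

>>> {"op": "arm_command", "data": {"series": [0, 0, 0, -0.3, -0.28, 0, 0, 0, 0, 0, -0.6, -0.56, 0, 0, 0, 0, 0, -0.85, -0.8, 0, 0, 0, 0, 0, -1, -0.95, 0, 0]}}

```text
t: 19.1
eef_pos: [0.5179, -0.0113, 0.2945]
ee_rot: [-3.14, 0.001, -1.188]
force: [-0.4, -0.6, -1.1]
width: 0.0101
gripper_force: 10.0
```

>>> {"op": "arm_command", "data": {"series": [0, 0, 0, -0.3, -0.28, 0, 0, 0, 0, 0, -0.6, -0.56, 0, 0, 0, 0, 0, -0.85, -0.8, 0, 0, 0, 0, 0, -1, -0.95, 0, 0]}}

```text
t: 19.6
eef_pos: [0.5689, 0.1169, 0.2942]
ee_rot: [-3.141, 0.0, -1.187]
force: [-0.1, -1.1, -0.7]
width: 0.0101
gripper_force: 10.0
```

>>> {"op": "arm_command", "data": {"series": [0, 0, 0.07, -0.3, -0.28, 0, 0, 0, 0, 0.14, -0.6, -0.56, 0, 0, 0, 0, 0.214, -0.85, -0.8, 0, 0, 0, 0, 0.214, -1, -0.95, 0, 0, 0, 0, 0.214, -1, -0.95, 0, 0]}}

```text
t: 20.23
eef_pos: [0.6195, 0.245, 0.2936]
ee_rot: [3.141, -0.001, -1.52]
force: [-0.1, 0.4, -0.8]
width: 0.0101
gripper_force: 10.0
```

```bash
python3 f.py
```

```text
[0.61946851 0.24497626 0.2936362 ] [ 3.14081803e+00 -5.61127253e-04 -1.52034733e+00] 0.010072667020163113 9.999874234199524
0.295 (array([ 0.0005, -0.0004,  0.0016]), array([-0.1598,  0.0267, -0.0137]))
0.2 (array([ 0.0005, -0.0004,  0.0016]), array([-0.1603,  0.0259,  0.9363]))
0.15 (array([ 0.0005, -0.0004,  0.0016]), array([-0.1606,  0.0255,  1.4363]))
0.111 (array([ 0.0005, -0.0004,  0.0016]), array([-0.1608,  0.0252,  1.8263]))
```

Go to z ≈ 0.194 above the slot (sign bottom about 50 mm above it), then check alignment.

>>> {"op": "arm_command", "data": {"series": [0, 0, 0.002, -0.16, 0.026, 0.3, 0, 0, 0, 0.002, -0.16, 0.026, 0.7, 0, 0, 0, 0.002, -0.16, 0.026, 1, 0, 0, 0, 0.002, -0.16, 0.026, 1, 0, 0, 0, 0.002, -0.16, 0.026, 1, 0]}}

```text
t: 20.85
eef_pos: [0.6168, 0.2601, 0.1964]
ee_rot: [-3.139, 0.001, -1.526]
force: [0.6, 0.1, -0.5]
width: 0.0099
gripper_force: 10.0
```

```bash
python3 f.py; python3 - <<'E'
from h import *
np.set_printoptions(precision=4,suppress=True)
m=arm.camera_model("wrist"); im=arm.grab_frame("wrist"); cv2.imwrite("pics/w9.png",im)
p,R0,s=pose(); g=im.mean(2).astype(int)
print("foot corners exp",[proj(m,[.616,.261,.04]+R.from_euler("z",2.75,degrees=True).apply([a,b,0])).round(1).tolist() for a in(-.035,.035) for b in(-.0575,.0575)])
T=lambda y,x,z: proj(m,p+R0@np.array([x,y,z])).round(1).tolist()
print("sign near edge top/bottom exp",T(0,.035,-.038),T(0,.035,.102))
for r in range(20,215,15): print(r,g[r,196:320:4].tolist())
E
```

```text
[0.61675268 0.26006436 0.19635697] [-3.13926444e+00  5.35455621e-04 -1.52602878e+00] 0.009943875962132502 9.999865740537643
0.295 (array([-0.0015,  0.0003, -0.0021]), array([-0.0082,  0.0049, -0.9864]))
0.2 (array([-0.0015,  0.0003, -0.0021]), array([-0.0077,  0.0071, -0.0364]))
0.15 (array([-0.0015,  0.0003, -0.0021]), array([-0.0074,  0.0083,  0.4636]))
0.111 (array([-0.0015,  0.0003, -0.0021]), array([-0.0072,  0.0092,  0.8536]))
foot corners exp [[292.1, 117.1], [289.4, 222.3], [223.6, 117.3], [226.9, 222.4]]
sign near edge top/bottom exp [256.0, 188.3] [256.6, 145.9]
20 [98, 98, 100, 99, 100, 100, 99, 99, 99, 99, 99, 99, 99, 99, 100, 99, 99, 99, 99, 100, 99, 99, 142, 102, 98, 99, 99, 98, 99, 99, 99]
35 [99, 99, 100, 100, 99, 99, 99, 100, 99, 99, 98, 100, 101, 100, 100, 100, 100, 100, 101, 100, 101, 101, 100, 100, 100, 101, 101, 101, 101, 100, 101]
50 [99, 100, 100, 100, 100, 99, 100, 100, 100, 100, 100, 99, 99, 100, 101, 100, 100, 100, 100, 100, 99, 100, 101, 100, 100, 100, 100, 100, 100, 100, 100]
65 [100, 100, 100, 100, 101, 100, 100, 100, 101, 100, 100, 100, 100, 100, 100, 99
[... 707 characters left out ...]
 181, 208, 210, 188, 206, 211, 205, 207, 203, 201, 143, 103, 101, 98, 94, 89, 83]
155 [100, 101, 80, 69, 69, 69, 69, 108, 209, 210, 209, 212, 204, 207, 180, 183, 183, 181, 207, 214, 208, 211, 209, 212, 106, 76, 78, 80, 82, 84, 85]
170 [100, 101, 102, 100, 96, 87, 101, 108, 209, 208, 207, 211, 207, 203, 182, 183, 183, 183, 208, 214, 209, 213, 211, 214, 99, 82, 82, 83, 80, 70, 69]
185 [101, 100, 101, 101, 100, 101, 101, 103, 255, 254, 253, 254, 254, 205, 183, 183, 183, 183, 187, 215, 210, 255, 254, 255, 112, 100, 101, 101, 100, 100, 101]
200 [102, 102, 101, 101, 101, 101, 101, 96, 255, 253, 253, 254, 254, 232, 237, 237, 237, 237, 240, 254, 254, 254, 254, 255, 104, 101, 100, 101, 100, 101, 100]
```

```bash
python3 - <<'E'
from h import *
m=arm.camera_model("wrist"); im=cv2.imread("pics/w9.png"); g=im.mean(2).astype(int)
for r in range(122,162,3): print(r,g[r,244:274].tolist())
Rz=R.from_euler("z",2.75,degrees=True)
print("slot exp",[proj(m,[.616,.261,.04]+Rz.apply([a,-.038,0])).round(1).tolist() for a in(-.0065,.0065)])
p,R0,s=pose(); print("sign exp",[proj(m,p+R0@np.array([.035,a,.102])).round(1).tolist() for a in (-.005,.005)])
E
```

```text
122 [190, 189, 192, 194, 196, 197, 196, 194, 196, 198, 200, 202, 199, 197, 196, 196, 195, 195, 196, 196, 198, 199, 199, 199, 199, 199, 201, 202, 199, 195]
125 [191, 191, 192, 196, 197, 198, 197, 195, 196, 199, 201, 202, 200, 197, 196, 197, 196, 196, 198, 197, 199, 200, 200, 199, 199, 199, 202, 202, 200, 196]
128 [198, 196, 197, 199, 201, 201, 201, 197, 198, 201, 203, 203, 200, 198, 198, 198, 197, 196, 197, 198, 199, 201, 200, 200, 200, 201, 201, 203, 200, 197]
131 [200, 198, 199, 202, 206, 205, 203, 202, 203, 206, 208, 209, 205, 203, 202, 203, 200, 198, 200, 200, 202, 203, 201, 200, 201, 202, 203, 204, 202, 199]
134 [202, 200, 201, 203, 204, 196, 188, 186, 187, 190, 192, 191, 188, 187, 186, 187, 185, 186, 186, 187, 188, 189, 189, 195, 201, 204, 206, 206, 204, 200]
137 [203, 201, 202, 205, 205, 194, 184, 179, 180, 195, 204, 204, 204, 205, 207, 207, 205, 208, 207, 200, 187, 182, 185, 195, 204, 208, 210, 211, 208, 204]
140 [204, 201, 202, 206, 205, 194, 184, 179, 181, 198, 208, 208, 208, 209, 212, 212, 210, 211, 210, 203, 188, 182, 186, 196, 206, 210, 212, 214, 211, 208]
143 [204, 202, 
[... 453 characters left out ...]
 [206, 203, 202, 205, 207, 198, 185, 179, 180, 182, 183, 183, 183, 183, 183, 183, 183, 183, 182, 180, 179, 181, 186, 198, 207, 212, 214, 216, 214, 212]
155 [204, 202, 203, 206, 207, 199, 184, 179, 180, 183, 183, 183, 183, 184, 183, 183, 183, 183, 183, 182, 181, 182, 187, 198, 207, 212, 214, 215, 214, 212]
158 [206, 203, 202, 206, 207, 198, 184, 180, 182, 183, 183, 183, 183, 183, 183, 184, 183, 183, 183, 181, 179, 177, 184, 197, 208, 212, 215, 216, 214, 212]
161 [207, 203, 203, 206, 206, 197, 183, 178, 181, 183, 183, 184, 182, 183, 184, 183, 183, 183, 183, 183, 181, 179, 186, 197, 207, 213, 214, 216, 214, 212]
slot exp [[264.4, 135.9], [251.9, 136.0]]
sign exp [[251.2, 145.4], [262.6, 145.4]]
```

>>> {"op": "arm_command", "data": {"series": [0, 0, 0, -0.008, 0.008, 0.2, 0, 0, 0, 0, -0.008, 0.008, 0.4, 0, 0, 0, 0, -0.008, 0.008, 0.46, 0, 0, 0, 0, -0.008, 0.008, 0.46, 0, 0, 0, 0, -0.008, 0.008, 0.46, 0]}}

```text
t: 21.52
eef_pos: [0.6157, 0.2616, 0.1498]
ee_rot: [-3.14, 0.001, -1.526]
force: [-0.4, -0.1, -0.7]
width: 0.0101
gripper_force: 10.0
```

```bash
python3 f.py
```

```text
[0.61574233 0.26156084 0.14983448] [-3.13959211e+00  7.74203782e-04 -1.52630636e+00] 0.010052366809797066 9.99963954091072
0.295 (array([-0.0013,  0.0005, -0.0022]), array([ 0.0066, -0.0051, -1.4517]))
0.2 (array([-0.0013,  0.0005, -0.0022]), array([ 0.0073, -0.0032, -0.5017]))
0.15 (array([-0.0013,  0.0005, -0.0022]), array([ 0.0077, -0.0022, -0.0017]))
0.111 (array([-0.0013,  0.0005, -0.0022]), array([ 0.008 , -0.0015,  0.3883]))
```

Aligned; insert gradually, first 20 mm.

>>> {"op": "arm_command", "data": {"series": [0, 0, 0, 0.005, 0, 0.05, 0, 0, 0, 0, 0.005, 0, 0.1, 0, 0, 0, 0, 0.005, 0, 0.15, 0, 0, 0, 0, 0.005, 0, 0.2, 0, 0, 0, 0, 0.005, 0, 0.2, 0]}}

```text
t: 22.15
eef_pos: [0.615, 0.2606, 0.1278]
ee_rot: [3.141, -0.001, -1.526]
force: [0.3, -0.9, -1.7]
width: 0.0099
gripper_force: 10.0
```

>>> {"op": "arm_command", "data": {"series": [0, 0, 0, 0, 0, 0.05, 0, 0, 0, 0, 0, 0, 0.1, 0, 0, 0, 0, 0, 0, 0.15, 0, 0, 0, 0, 0, 0, 0.19, 0, 0, 0, 0, 0, 0, 0.19, 0]}}

```text
t: 22.78
eef_pos: [0.6159, 0.2611, 0.1108]
ee_rot: [-3.139, 0.001, -1.526]
force: [-1.4, 0.4, 7.2]
width: 0.0101
gripper_force: 10.0
```

>>> {"op": "arm_command", "data": {"series": [0, 0, 0, 0, 0, -0.01, 0.3, 0, 0, 0, 0, 0, -0.01, 0.3, 0, 0, 0, 0, 0, -0.01, 1, 0, 0, 0, 0, 0, -0.01, 1, 0, 0, 0, 0, 0, -0.01, 1, 0, 0, 0, 0, 0, -0.01, 1, 0, 0, 0, 0, 0, -0.01, 1, 0, 0, 0, 0, 0, -0.01, 1]}}

```text
t: 23.78
eef_pos: [0.6151, 0.2607, 0.1104]
ee_rot: [-3.141, -0.0, -1.527]
force: [-0.6, 0.3, -0.6]
width: 0.0808
gripper_force: 0.0
```

>>> {"op": "arm_command", "data": {"series": [0, 0, 0, 0, 0, -0.2, 1, 0, 0, 0, 0, 0, -0.6, 1, 0, 0, 0, 0, 0, -1, 1, 0, 0, 0, 0, 0, -1, 1, 0, 0, 0, 0, 0, -1, 1]}}

```text
t: 24.4
eef_pos: [0.6147, 0.2606, 0.2101]
ee_rot: [3.141, 0.0, -1.527]
force: [0.8, 0.8, -0.7]
width: 0.0879
gripper_force: 0.0
```

```bash
python3 - <<'E'
from h import *
np.set_printoptions(precision=4,suppress=True)
print(pose()[0])
m=arm.camera_model("wrist"); im=arm.grab_frame("wrist"); g=im.mean(2).astype(int)
Rz=R.from_euler("z",2.75,degrees=True)
F=lambda a,b,z:proj(m,[.616,.261,z]+Rz.apply([a,b,0])).round(1).tolist()
print("top near corners exp",F(-.005,-.035,.15),F(.005,-.035,.15),"if 5mm high",F(.005,-.035,.155),"bottom",F(.005,-.035,.04))
for r in range(120,216,8): print(r,g[r,236:284:2].tolist())
s=arm.grab_frame("scene"); ms=arm.camera_model("scene")
print("scene exp",[proj(ms,[.616,.261,.15]+Rz.apply([.005,b,0])).round(1).tolist() for b in(-.035,.035)])
mask=cv2.inRange(s,(150,150,150),(255,255,255)); mask[:160]=0;mask[225:]=0;mask[:,:295]=0;mask[:,345:]=0
for c in cv2.findContours(mask,0,2)[0]:
    if cv2.contourArea(c)>20: print(cv2.approxPolyDP(cv2.convexHull(c),1.5,True)[:,0].tolist())
gs=s.min(2)
for c in (313,318,323,328): print(c,gs[162:190,c].tolist())
# box & short sign & others unchanged
s0=cv2.imread("pics/scene6.png"); d=cv2.absdiff(s,s0).max(2)
print("box diff",(d[175:222,240:282]>40).sum())
s00=cv2.imread("pics/scene0.png"); d=cv2.absdiff(s,s00).max(2)>40
for n,(a,b,c,e) in dict(short=(180,215,140,167),tins=(150,222,350,410),cream=(200,250,85,128),cup=(212,240,255,280),pen=(235,250,185,228),phone=(170,187,222,265),flask=(120,160,368,395)).items(): print(n,d[a:b,c:e].mean().round(3))
E
```

```text
[0.6147 0.2606 0.2101]
top near corners exp [261.6, 153.3] [248.2, 153.4] if 5mm high [248.0, 154.5] bottom [251.1, 137.2]
120 [173, 174, 173, 168, 168, 173, 174, 172, 177, 174, 173, 171, 173, 175, 175, 175, 178, 172, 172, 173, 174, 173, 173, 174]
128 [181, 182, 181, 175, 173, 179, 177, 176, 181, 178, 174, 174, 175, 177, 176, 177, 179, 175, 173, 174, 176, 175, 174, 174]
136 [185, 187, 187, 180, 178, 182, 164, 161, 180, 163, 161, 160, 160, 155, 166, 183, 186, 181, 179, 178, 180, 178, 177, 176]
144 [187, 188, 188, 183, 179, 182, 166, 151, 167, 162, 163, 162, 162, 160, 168, 186, 191, 186, 184, 184, 187, 186, 184, 185]
152 [187, 188, 189, 183, 180, 182, 166, 152, 163, 164, 164, 164, 164, 162, 166, 186, 191, 188, 186, 186, 189, 189, 185, 187]
160 [187, 189, 188, 183, 179, 182, 167, 171, 220, 221, 221, 221, 222, 215, 173, 187, 191, 188, 187, 186, 189, 190, 186, 188]
168 [187, 187, 189, 184, 179, 182, 167, 169, 220, 221, 221, 221, 222, 215, 176, 187, 190, 189, 186, 186, 188, 188, 185, 188]
176 [192, 193, 220, 246, 248, 250, 220, 194, 218, 221, 220, 220, 221, 214, 175, 186, 191, 200, 247, 25
[... 593 characters left out ...]
05, 214], [300, 196], [310, 174]]
[[330, 161], [303, 165], [298, 160]]
313 [208, 195, 128, 97, 101, 99, 97, 85, 82, 83, 72, 151, 194, 196, 196, 195, 155, 78, 84, 81, 132, 160, 135, 103, 105, 106, 105, 104]
318 [184, 127, 98, 99, 103, 103, 103, 101, 90, 80, 154, 191, 192, 195, 197, 165, 89, 78, 82, 114, 157, 160, 146, 145, 153, 153, 161, 167]
323 [120, 100, 104, 105, 106, 103, 105, 92, 79, 118, 185, 205, 198, 200, 180, 114, 81, 83, 84, 171, 205, 180, 185, 184, 180, 180, 174, 195]
328 [147, 98, 106, 101, 105, 103, 103, 104, 100, 177, 223, 214, 191, 196, 203, 191, 170, 172, 154, 132, 115, 99, 74, 77, 88, 96, 95, 95]
box diff 66
short 0.0
tins 0.0
cream 0.0
cup 0.0
pen 0.0
phone 0.06
flask 0.006
```

```bash
python3 - <<'E'
from h import *
m=arm.camera_model("wrist"); im=arm.grab_frame("wrist"); g=im.mean(2).astype(int)
print(g[148:164,256].tolist(), plane("wrist",(256,155.5),.15,m))
print(g[165,244:272].tolist(),g[195,244:272].tolist())
c=[plane("wrist",((a+b)/2,r),.15,m) for a,b,r in ((251.3,263.3,165),(251.3,263,195))]; print(c)
s=arm.grab_frame("scene"); s0=cv2.imread("pics/scene6.png"); d=cv2.absdiff(s,s0).max(2)>40
ys,xs=np.nonzero(d[175:222,240:282]); print(sorted(zip((xs+240).tolist(),(ys+175).tolist()))[::4])
mk=cv2.inRange(s,(150,150,150),(255,255,255)); mk[:175]=0;mk[225:]=0;mk[:,:240]=0;mk[:,290:]=0
for c in cv2.findContours(mk,0,2)[0]:
    if cv2.contourArea(c)>15: print(cv2.approxPolyDP(cv2.convexHull(c),2,True)[:,0].tolist())
E
```

```text
[162, 163, 162, 162, 163, 173, 198, 217, 221, 222, 221, 221, 221, 221, 221, 221] [0.61642712 0.22711641 0.15      ]
[201, 191, 182, 172, 163, 166, 185, 212, 221, 222, 221, 222, 222, 221, 221, 222, 222, 221, 206, 176, 171, 183, 188, 190, 191, 190, 188, 187] [247, 248, 249, 242, 229, 214, 197, 208, 219, 220, 220, 221, 220, 221, 220, 220, 220, 219, 203, 180, 206, 241, 251, 251, 250, 250, 250, 250]
[array([0.61513948, 0.23426736, 0.15      ]), array([0.61421322, 0.25778344, 0.15      ])]
[(240, 194), (241, 194), (242, 194), (243, 194), (244, 200), (246, 193), (249, 188), (250, 201), (251, 201), (252, 201), (253, 200), (255, 186), (257, 184), (258, 198), (260, 182), (261, 183), (263, 196)]
[[278, 216], [277, 224], [258, 224], [257, 221], [258, 211], [272, 211]]
[[273, 192], [269, 197], [248, 203], [240, 197], [248, 187], [263, 181]]
```

```bash
python3 -c "
from station import arm
print(arm.job_done())"
```

```text
the job is handed in; nothing more can be done
None
```

I handed the job in with the old sign standing in the file box and the tall sign upright in the foot's slot. By my camera measurements it is centred to about 2 mm, with the short sign and bystanders unmoved. No verdict came back.

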